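Load the thin-section carrier into the slide scanner

ROBOT

A 6-joint arm with a two-finger parallel gripper is mounted at the origin on the work surface. World frame = base frame: x ahead of the robot, y to its left, z up, the work surface at z = 0. Lengths are in mm, angles in rad, forces in N, time in s.
With the tool pointing down it reaches from about 400 to 925 mm from the base axis. Payload 12.5 kg.
Tool frame: the origin (TCP) lies between the finger pads; the fingertips stand 14 mm ahead of it and the grasp point (between the pads) lies 5 mm behind it; x points along the fingers, y is the direction in which the jaws open and shut, and the axes are right-handed (so a half turn about x gives the same grasp; the last joint's range is limited). The gripper opens to 95 mm and grips with 3 to 60 N. Pads are 20 mm wide; open, the fingers measure 119 mm over their backs; the gripper's body (75 mm by 180 mm) begins 59 mm behind the grasp point.
Start: joints at [1.127, 0.491, 1.559, -0, 1.092, -0.106], TCP at [207.116, 589.702, 228.661] pointing down, gripper open.
Joint ranges: [-3.1, 3.1], [-0.84, 2.19], [0.05, 2.79], [-1.13, 4.28], [0.06, 2.93], [-2.69, 2.69]. Speed limits (rad/s): [2.22, 2.22, 2.79, 3.14, 3.14, 3.14].

INTERFACE

Orientations are given as [roll, pitch, yaw] about the fixed x, y, z axes, in that order (R = Rz(yaw) Ry(pitch) Rx(roll)).
In Python, from cell import env, cams gives the robot as it stands.
- The arm moves only by the tool carry_out, never from a script. Its arguments are lists of equal length, an entry for each row: "grip": the closure, from -1 (fully open) to 1 (shut); "linear": the shift along the tool's x, y, z scaled (see below), a list of three; "turn": the turn about the tool's x scaled (see below). In form: {"grip": [grip, ...], "linear": [[tx, ty, tz], ...], "turn": [turn, ...]}. A call has 1 to 5 rows; each row shifts and turns the commanded pose from where the row before left it, along the tool's axes as they then stand; what a row does not reach is not made up. The controller multiplies each number of a shift by 0.5 m and each number of a turn by 180 degrees. A row lasts 1/10 s, in which the tool goes at most 50 mm and 8.59 degrees, less where a joint would pass 70% of its speed; a pose out of reach is approached as far as the arm can. A call with a number of a shift or a turn outside -1 to 1 is refused whole. A call with a gripper value outside its range is refused whole. The fingers move at their own pace and stop on an object; the grip force is fixed at half the most. Time passes only in rows, so rows that do not move let the fingers close. It gives the time, the measured TCP pose, the force and the opening at its end, in the units of the state.
- env.state(): the state, without advancing time (a new reading comes with each control period).
- cams.read_camera(name): name is "scene" or "top"; returns the picture (420x560x3 uint8, blue, green, red); there is no depth.
- cams.camera_info(name): a dict with "fx", "fy", "cx", "cy" (pixels), "view" (4x4, takes a point from world to camera coordinates). Camera axes: x right, y down, z forward; pixel columns grow to the right and rows downward; lengths in mm; the calibration is good to about 2 mm. A picture is of the moment at which its call begins. camera_info takes no time and is no camera call.
- env.job_done(): hands the job in, once; it reports no verdict.
The state is a dict: "t": time; "joints": joint angles; "qvel": joint speeds; "tau": joint torques, N m; "eef_pos": TCP position; "tcp_rot": TCP orientation; "ft_force": force on the tool from outside, world axes, zero at the start; "moment": the same for the moment, N m; "opening": opening from 0.0 (shut) to 1.0 (fully open).
Only numpy, scipy, OpenCV 4.12 (cv2) and the standard library are available. Lean on these libraries where they do the work, as an engineer would, in place of code of your own. Each camera call takes 0.05 s, during which the arm holds its last target. There are 200 camera calls.

TASK

Take the carrier with the glass thin-section slide by its upright grip and slide it, nose first, through the sprung dust flap of the slide scanner, gently on until you feel the catches inside click and hold it. Let go and come away, so that the flap has swung shut behind the plate of the carrier and only the carrier's tongue and grip stick out. Leave the other carrier and everything else on the desk where it is.

Things in the scene. Friction and masses are not known exactly. Their poses are not given: they have to be found in the camera images.
- scanner: Slide scanner, fixed grey plastic box 240 long x 150 wide x 105 mm high on the desk, placed and turned differently each time. Origin: centre of its underside; +x is the way a carrier is pushed in (the front with the slot looks to its own -x), z up. A level guide channel runs in along x, centred on y = 0: floor 34 mm above the desk, 63 mm between the walls, headroom 18 mm or more.
- slot_mouth (a point): Middle of the foot of the shut dust flap, on the guide floor: scanner x = -105, y = 0, z = 34 mm. Axes as the scanner's. The walls flare to about 75 mm between two black guide cheeks at the mouth. The front leans back 25 deg from here up.
- sill_edge (a point): Middle of the front edge of the sill, the guide floor's 15 mm shelf before the flap: scanner x = -120, y = 0, z = 34 mm. Axes as the scanner's.
- flap (a joint): Black dust flap closing the slot, 72 mm wide, 24 mm long, hinged along its top edge 22 mm above the guide floor. 0 = shut (sprung), grows in rad as its foot swings inwards and up (inwards only), about 1.45 resting on a carrier's plate. A nose pushes it open with 2 to 4 N. A cut-out 28 x 12 mm in its lower edge lets it shut over the tongue once the plate's rear is 30 mm past slot_mouth.
- catch_left (a joint): One of two sprung roller catches beside the guide, hidden inside. 0 = at rest or dropped into the carrier's side notch, 0.1 to 0.18 rad while riding on the carrier's side. About 18 to 9 mm before the click the nose presses them apart, a passing bump of about 3 to 7 N. Both sit on an inner stage that parks at a different, unseen depth each time: see first_click.
- catch_right (a joint): The other catch, the same, on the other side.
- buffer (a joint): Sprung buffer at the end of the guide, hidden inside, on the same stage. 0 = untouched, grows in m as the nose presses it; about 0.003 when the carrier has been caught and let go. Starts at 1.8 N, 900 N per m.
- first_click (a point): Where the carrier's nose is at the click if the stage is parked nearest: guide floor, 126 mm past slot_mouth. The stage parks 0 to 26 mm deeper than this, which only feel tells. From 3 mm before the click the nose presses the buffer. A rigid stop comes 2.5 mm after the click. Let go, the buffer pushes the carrier back onto the catches. Axes as the scanner's.
- carrier: The carrier to load: black plastic, loose, holding one rectangular glass slide (76 x 26 mm, along the plate). Origin: underside, centre of the plate; x to the nose, z up. Plate 90 x 60 x 8 mm (x -45 to 45), nose tapered over the last 12 mm to 44 wide, a notch 10 long, 4 deep in each side 20 to 30 mm behind the nose. About 85 g, varying, centred about 75 mm behind the origin.
- carrier_grip (a point): Middle of the carrier's upright grip block, at carrier x = -151 mm and 25 mm above its underside. The block is 22 mm long (x), 24 wide (y), 38 high from the underside; a tongue 20 mm wide and 8 thick joins it to the rear of the plate. Axes as the carrier's.
- carrier_nose (a point): Underside of the middle of the nose's front edge, 45 mm ahead of the carrier's origin. Axes as the carrier's.
- disc_carrier: Another carrier of the same outline, with two round metal mounts instead of the rectangular glass slide. Not to be used. Origin and axes as the carrier's.
- slide_box: Flat white plastic slide box 100 x 85 x 30 mm, bystander. Origin: centre of its underside.
- loupe: Folded steel hand lens about 60 x 26 x 16 mm, bystander. Origin: underside.
- vial: Small sample jar 28 mm wide and 60 mm high with white cap, bystander. Origin: underside.
- rock: Grey hand specimen of rock about 62 x 45 x 45 mm, bystander. Origin: underside.
- dish: Shallow glass dish 90 mm wide, bystander. Origin: underside.
- mug: White mug 80 mm wide and 95 mm high, bystander. Origin: underside.
- marker: Marker pen 120 mm long, bystander. Origin: underside.
Mind the look-alikes: they are no part of the job. What is shaped like the carrier but orange or turquoise is not meant.

How it is judged (in metres and radians):
On the way, in this order (a step that is already met when the one before it is completed fails the run):
1. the carrier has been lifted off the desk (height (world z) of carrier above 0.02 m), for 0.1 s.
2. the carrier's plate holds the dust flap open, its nose at least 40 mm past the foot of the flap (value of joint flap above 0.9 rad and x of carrier_nose in the frame of slot_mouth above 0.04 m), for 0.1 s.
At the end, for the whole second after the job is handed in: The carrier with the glass slide lies in the guide, nose over 122 mm past the flap's foot, level and in line within 0.08 rad, pressing the buffer by over 1.2 mm, both catches in its notches (under 0.04 rad), the flap shut (under 0.12 rad), everything at rest and let go (x of carrier_nose in the frame of slot_mouth above 0.122 m and value of joint each of catch_left, catch_right below 0.04 rad and value of joint buffer above 0.0012 m and angle between the x axis of carrier and the x axis of scanner, either way round below 0.08 rad and angle between carrier's own z axis and vertical below 0.08 rad and value of joint flap below 0.12 rad and linear speed of carrier below 0.02 m/s); the robot touches nothing.
It fails at once if the carrier pressed against the scanner or its mechanism with more than 25 N (contact force between carrier and scanner above 25 N).
It fails at once if the other carrier or a bystander moved by more than 15 mm (distance of any of disc_carrier, slide_box, loupe, vial, rock, dish, mug, marker from where it was at the start of the episode above 0.015 m).
It also fails if it takes over 51 s, if anything falls off the work surface, if the arm or the gripper's body presses on something with over 40 N, if the wrist force passes 120 N, or if a joint passes its speed limit or range.

## Working session

There is one attempt and no reset: what is moved stays moved. The work goes in short steps, Python scripts to look and compute and a tool call to move; the robot and the scene stay as the last step left them, time stands still between calls to the robot, and variables do not carry over. Pictures are saved under pics/ and viewed, about 8 in all and at most 12, crops included, and the job is handed in when it is done.

Besides the shell and the picture viewer there is one more tool, called after ">>>" in YAML: its name, and indented under it one key for each argument. carry_out: Moves the arm, as the interface text tells. Shifts and turns lie within -1 to 1; 1 stands for 0.5 m of shift or 180 degrees of turn. Its arguments: {"type":"object","properties":{"grip":{"type":"array"},"linear":{"type":"array"},"turn":{"type":"array"}},"required":["grip","linear","turn"]}

```bash
mkdir -p pics; ls
python3 - <<'E'
from cell import env,cams
import cv2
for n in("scene","top"):
    cv2.imwrite(f"pics/{n}0.png",cams.read_camera(n)); i=cams.camera_info(n); print(n,i["fx"],i["fy"],i["cx"],i["cy"]); print(i["view"])
print(env.state())
E
```

```text
pics
scene 383.93982086362513 383.93982086362513 281.27602356063625 213.01643368631287
[[ 3.90447271e-01  9.20428401e-01  1.90390900e-02 -2.16768976e+02]
 [ 6.52107449e-01 -2.61908728e-01 -7.11449009e-01 -2.83454834e+02]
 [-6.49851370e-01  2.90198856e-01 -7.02479765e-01  1.36187360e+03]
 [ 0.00000000e+00  0.00000000e+00  0.00000000e+00  1.00000000e+00]]
top 530.5187533146295 530.5187533146295 276.6521726920719 211.34957980554577
[[-2.20677344e-02 -9.99411604e-01 -2.62575922e-02  2.63638460e+01]
 [-9.85931368e-01  2.61077389e-02 -1.65099131e-01  5.18673356e+02]
 [ 1.65687514e-01  2.22448201e-02 -9.85927389e-01  1.53331297e+03]
 [ 0.00000000e+00  0.00000000e+00  0.00000000e+00  1.00000000e+00]]
{'t': 0.1, 'joints': array([ 1.12739575e+00,  4.91464036e-01,  1.55934838e+00, -9.16943649e-06,
        1.09173169e+00, -1.05630367e-01]), 'qvel': array([-2.64185862e-05, -1.46837837e-03, -1.02254871e-03, -1.08482358e-03,
       -4.31045421e-04, -2.28376013e-04]), 'tau': array([ 2.26293378e-03, -6.13624907e+01, -2.58604968e+01,  6.93524326e-02,
        4.69810353e-02, -3.83237250e-05]), 'eef_pos': array([207.03113795, 589.51200469, 228.15590361]), 'tcp_rot': array([-1.66787869,  1.56984484, -2.00564467]), 'ft_force': array([-0.23872799, -0.06132556, -0.39712606]), 'moment': array([-0.01452387, -0.02814299,  0.01155643]), 'opening': 0.9993309670414299}
```

View pics/top0.png

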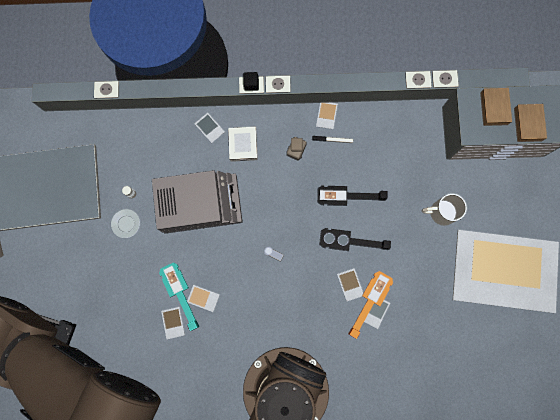

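View pics/scene0.png

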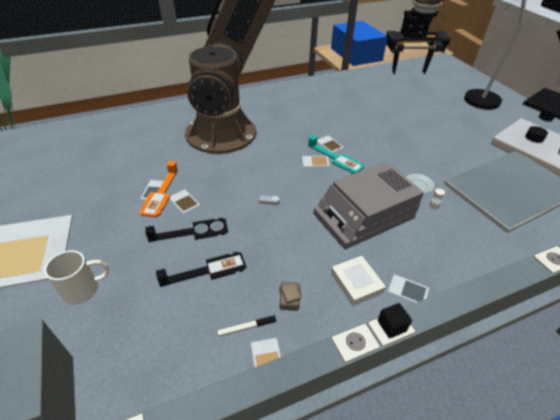

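The top view shows the glass-slide carrier at about (352,195), with its nose to the left and its grip at (383,196). The scanner is at (197,200) with its slot on the right at about (235,197), and the disc carrier is at (355,240). I'll enlarge both areas.

Run:
```python
import cv2,numpy as np
a=cv2.imread("pics/top0.png")
def c(x,y,w,h,s): return cv2.resize(a[y:y+h,x:x+w],None,fx=s,fy=s,interpolation=cv2.INTER_CUBIC)
A=c(310,180,80,30,8); B=c(145,165,106,70,6)
B=np.pad(B,((0,0),(0,4),(0,0))); A=np.pad(A,((0,0),(0,0),(0,0)))
cv2.imwrite("pics/c1.png",np.vstack([A[:, :640],B[:300*2,:640]]) )
```

```text
(no output)
```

View pics/c1.png

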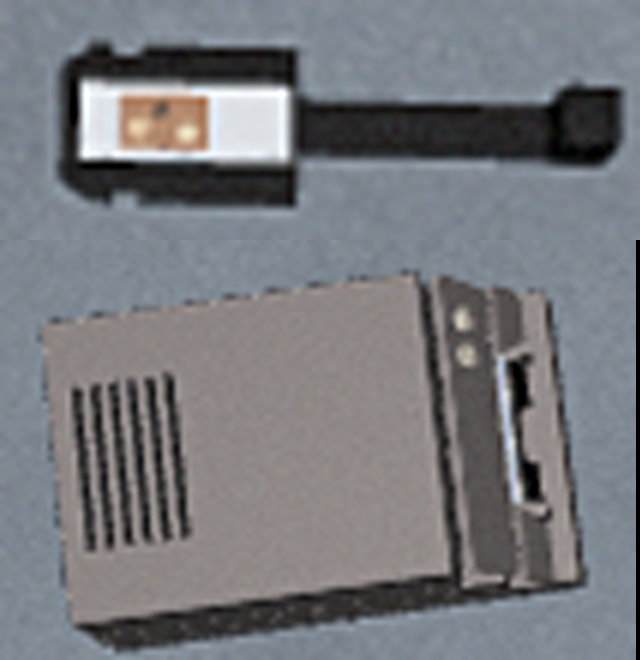

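```bash
cat > h.py <<'E'
from cell import env,cams
import numpy as np, cv2
from scipy.optimize import least_squares
def proj(n,P):
    i=cams.camera_info(n); V=np.array(i["view"]); c=np.atleast_2d(P)@V[:3,:3].T+V[:3,3]
    return np.c_[i["fx"]*c[:,0]/c[:,2]+i["cx"], i["fy"]*c[:,1]/c[:,2]+i["cy"]]
def ray(n,uv,z):
    i=cams.camera_info(n); V=np.array(i["view"]); R=V[:3,:3]; o=-R.T@V[:3,3]
    d=R.T@np.array([(uv[0]-i["cx"])/i["fx"],(uv[1]-i["cy"])/i["fy"],1]); return o+d*(z-o[2])/d[2]
def tf(p,L,z0=0):
    c,s=np.cos(p[2]),np.sin(p[2]); L=np.asarray(L,float)
    return np.c_[p[0]+c*L[:,0]-s*L[:,1],p[1]+s*L[:,0]+c*L[:,1],L[:,2]+z0]
def fit(n,L,uv,p0,z0=0):
    r=least_squares(lambda p:(proj(n,tf(p,L,z0))-uv).ravel(),p0,x_scale=[10,10,.1]); return r.x,r.fun.reshape(-1,2).round(2)
E
python3 - <<'E'
from h import *
g=lambda l,o,s:np.array(l,float)/s+np.array(o)-0.5+0.5/s
uv=g([(42,325-240),(72,625-240),(415,272-240),(450,575-240),(548,293-240),(583,580-240)],(145,165),6)
L=[(120,-75,105),(120,75,105),(-72,-75,105),(-72,75,105),(-120,-75,34),(-120,75,34)]
print(fit("top",L,uv,[500,250,1.5]))
print(fit("top",L[:4],uv[:4],[500,250,1.5]))
uc=g([(296,50),(296,205),(60,126)],(310,180),8)
Lc=[(-45,-30,8),(-45,30,8),(45,0,4)]
p,r=fit("top",Lc,uc,[500,-100,1.5]);print(p,r)
print("grip top",ray("top",g([(590,125)],(310,180),8)[0],38), tf(p,[(-151,0,38)]))
print("disc grip",ray("top",(387,245),38)); print(env.state()["tcp_rot"])
E
```

```text
(array([553.81960867, 249.2188545 ,   1.68078589]), array([[-1.17, -0.25],
       [-1.34,  0.53],
       [ 2.17, -0.31],
       [ 2.25, -0.15],
       [-1.06, -0.26],
       [-0.94,  0.39]]))
(array([553.80294951, 250.61102931,   1.68160209]), array([[-1.67, -0.2 ],
       [-1.81,  0.58],
       [ 1.67, -0.31],
       [ 1.78, -0.16]]))
[ 570.36550317 -154.56822451    1.52863167] [[ 0.04  0.02]
 [ 0.07 -0.01]
 [-0.12 -0.01]]
grip top [ 560.50927788 -305.22781069   38.        ] [[ 564.0005264 -305.4340161   38.       ]]
disc grip [ 411.38199917 -307.78279284   38.        ]
[-1.66787869  1.56984484 -2.00564467]
```

```bash
cat >> h.py <<'E'
from scipy.spatial.transform import Rotation as Ro
def tool():
    s=env.state(); return s["eef_pos"],Ro.from_euler("xyz",s["tcp_rot"]).as_matrix(),s
def plan(goal,yawy):
    """goal TCP; yawy=world heading of the carrier x; want tool y perpendicular (either sign). prints turn & tool-frame shifts (after turn)"""
    p,R,s=tool(); hy=np.arctan2(R[1,1],R[0,1])
    for k in (1,-1):
        want=yawy+k*np.pi/2; d=(want-hy+np.pi)%(2*np.pi)-np.pi   # world turn; tool x is down -> sign flips
        print("turn deg about tool x",np.degrees(-d).round(2),"scaled",(-np.degrees(d)/180).round(4),"shift scaled after turn",
          ((R@Ro.from_rotvec([-d,0,0]).as_matrix()).T@(np.array(goal)-p)/500).round(4))
    print("now",(R.T@(np.array(goal)-p)/500).round(4),"tcp",p.round(1),"Rx",R[:,0].round(3),"Ry",R[:,1].round(3),"Rz",R[:,2].round(3),"j6",s["joints"][5].round(3),"F",s["ft_force"].round(2),"open",round(s["opening"],3),"t",round(s["t"],2))
E
python3 - <<'E'
from h import *
p0=np.array([570.4,-154.6,1.5286])
blk=[(x,y,z) for x in(-162,-140) for y in(-12,12) for z in(0,38)]
ton=[(x,y,8) for x in(-140,-45) for y in(-10,10)]
for dy in (0,.01,.02,-.01):
    p=p0.copy(); p[2]+=dy; q=(proj("top",tf(p,blk))-[310,180])*8+4
    print(dy,"block bbox",q.min(0).round(),q.max(0).round(),"tongue",((proj("top",tf(p,ton))-[310,180])*8+4).round().tolist())
uv=np.array([(42,85),(72,385),(548,53),(583,340)])/6+[145,165]-.5
L=[(120,-75,105),(120,75,105),(-120,-75,34),(-120,75,34)]
print(fit("top",L,uv,[500,250,1.5]))
plan([562,-305,21],1.525)
E
```

```text
0 block bbox [544.  84.] [621. 167.] tongue [[548.0, 106.0], [548.0, 157.0], [297.0, 102.0], [297.0, 154.0]]
0.01 block bbox [544.  81.] [621. 163.] tongue [[547.0, 102.0], [548.0, 154.0], [297.0, 101.0], [297.0, 152.0]]
0.02 block bbox [543.  77.] [621. 159.] tongue [[547.0, 98.0], [549.0, 150.0], [296.0, 100.0], [298.0, 151.0]]
-0.01 block bbox [545.  88.] [620. 171.] tongue [[548.0, 109.0], [548.0, 161.0], [297.0, 103.0], [297.0, 155.0]]
(array([554.31379706, 246.12104411,   1.68102015]), array([[-0.03, -0.35],
       [-0.17,  0.42],
       [ 0.03, -0.37],
       [ 0.18,  0.27]]))
turn deg about tool x -106.73 scaled -0.5929 shift scaled after turn [ 0.4156 -0.7912 -1.7543]
turn deg about tool x 73.27 scaled 0.4071 shift scaled after turn [0.4156 0.7912 1.7543]
now [ 0.4156 -1.4523  1.2627] tcp [207.  589.5 228.2] Rx [-0.    -0.001 -1.   ] Ry [ 0.331  0.943 -0.001] Rz [ 0.943 -0.331 -0.   ] j6 -0.106 F [-0.24 -0.06 -0.4 ] open 0.999 t 0.1
```

>>> carry_out:
  grip: [-1,-1,-1,-1,-1]
  linear:
    - [0,0,0]
    - [0,0,0]
    - [0,0,0]
    - [0,0,0]
    - [0,0,0]
  turn: [0.0452,0.0452,0.0452,0.0452,0.0452]

```text
t: 0.6
eef_pos: [207.1, 589.5, 228.3]
tcp_rot: [-0.98, 1.57, -2.034]
ft_force: [0.5, -0.1, 0.0]
opening: 0.999
```

>>> carry_out:
  grip: [-1,-1,-1,-1,-1]
  linear:
    - [0,0,0]
    - [0,0,0]
    - [0,0,0]
    - [0,0,0]
    - [0,0.08,0.03]
  turn: [0.0452,0.0452,0.0452,0.0452,0]

```text
t: 1.1
eef_pos: [243.8, 573.9, 228.3]
tcp_rot: [-1.473, 1.57, -3.091]
ft_force: [1.3, 0.2, 0.3]
opening: 0.999
```

>>> carry_out:
  grip: [-1,-1,-1,-1,-1]
  linear:
    - [0,0.08,0.05]
    - [0,0.08,0.05]
    - [0,0.08,0.05]
    - [0,0.08,0.05]
    - [0,0.08,0.05]
  turn: [0,0,0,0,0]

```text
t: 1.6
eef_pos: [441.9, 437.7, 228.4]
tcp_rot: [-0.993, 1.57, -2.608]
ft_force: [0.4, 1.3, -0.5]
opening: 0.998
```

>>> carry_out:
  grip: [-1,-1,-1,-1,-1]
  linear:
    - [0,0.04,0.085]
    - [0,0.04,0.085]
    - [0,0.04,0.085]
    - [0,0.04,0.085]
    - [0,0.04,0.085]
  turn: [0,0,0,0,0]

```text
t: 2.1
eef_pos: [531.3, 220.4, 228.5]
tcp_rot: [-1.539, 1.57, 3.129]
ft_force: [0.3, 0.0, -0.8]
opening: 0.998
```

>>> carry_out:
  grip: [-1,-1,-1,-1,-1]
  linear:
    - [0,0.02,0.09]
    - [0,0.02,0.09]
    - [0,0.02,0.09]
    - [0,0.02,0.09]
    - [0,0.02,0.09]
  turn: [0,0,0,0,0]

```text
t: 2.6
eef_pos: [570.7, -6.7, 228.5]
tcp_rot: [-1.923, 1.57, 2.744]
ft_force: [0.1, 0.4, -0.7]
opening: 1.003
```

```bash
python3 -c "
from h import *
plan([564,-305.4,21],1.5286)"
```

```text
turn deg about tool x 179.84 scaled 0.9991 shift scaled after turn [ 0.4148 -0.012  -0.5976]
turn deg about tool x -0.16 scaled -0.0009 shift scaled after turn [0.4148 0.012  0.5976]
now [0.4148 0.0137 0.5975] tcp [570.7  -6.7 228.5] Rx [-0.  0. -1.] Ry [ 0.999 -0.045 -0.   ] Rz [-0.045 -0.999 -0.   ] j6 -0.082 F [ 0.08  0.4  -0.71] open 1.003 t 2.6
```

>>> carry_out:
  grip: [-1,-1,-1,-1,-1]
  linear:
    - [0.01,0.002,0.09]
    - [0.01,0.002,0.09]
    - [0.02,0.002,0.09]
    - [0.02,0.002,0.09]
    - [0.02,0.002,0.09]
  turn: [-0.0009,0,0,0,0]

```text
t: 3.1
eef_pos: [565.7, -231.6, 188.0]
tcp_rot: [-2.367, 1.57, 2.304]
ft_force: [1.1, -0.6, 0.5]
opening: 1.001
```

>>> carry_out:
  grip: [-1,-1,-1,-1,-1]
  linear:
    - [0.04,0.002,0.08]
    - [0.06,0,0.05]
    - [0.06,0,0]
    - [0.02,0,0]
    - [0,0,0]
  turn: [0,0,0,0,0]

```text
t: 3.6
eef_pos: [563.9, -294.1, 97.3]
tcp_rot: [-2.16, 1.568, 2.51]
ft_force: [-0.7, 0.2, 0.8]
opening: 1.002
```

```bash
python3 -c "
from h import *
plan([564,-305.4,21],1.5286)
a=cams.read_camera('scene')
cv2.imwrite('pics/s1.png',cv2.resize(a[180:320,110:290],None,fx=4,fy=4,interpolation=cv2.INTER_CUBIC))"
```

```text
turn deg about tool x -179.99 scaled -0.9999 shift scaled after turn [ 0.1526 -0.0016 -0.0228]
turn deg about tool x 0.01 scaled 0.0001 shift scaled after turn [0.1526 0.0016 0.0228]
now [0.1526 0.0016 0.0228] tcp [ 563.9 -294.1   97.3] Rx [-0.002  0.002 -1.   ] Ry [ 0.999 -0.042 -0.003] Rz [-0.042 -0.999 -0.002] j6 -0.543 F [-0.66  0.16  0.77] open 1.002 t 3.6
```

View pics/s1.png

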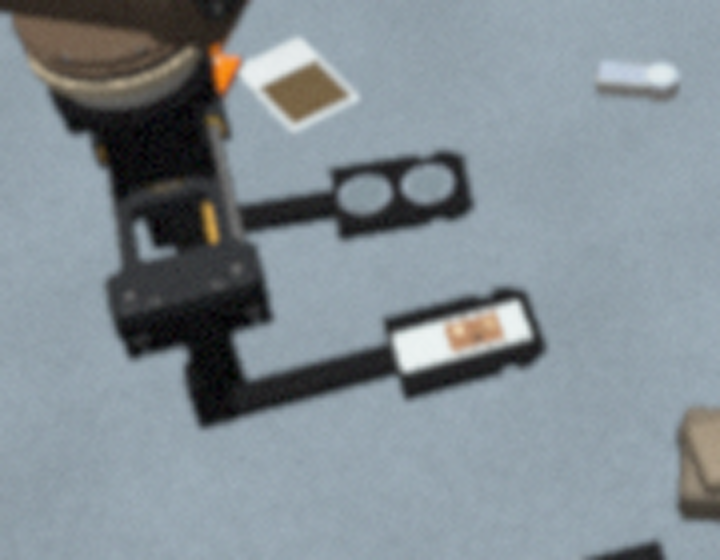

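The gripper hangs just ahead of the glass-slide carrier's grip, which sits at crop (215,400), and the disc carrier is clear. Now I'll descend and close.

>>> carry_out:
  grip: [-1,-1,-1,-1,-1]
  linear:
    - [0.03,0.0016,0.0228]
    - [0.05,0,0]
    - [0.05,0,0]
    - [0.022,0,0]
    - [0,0,0]
  turn: [0,0,0,0,0]

```text
t: 4.15
eef_pos: [564.5, -306.1, 21.6]
tcp_rot: [-2.175, 1.569, 2.495]
ft_force: [-0.7, 0.1, 0.6]
opening: 1.002
```

>>> carry_out:
  grip: [0.2,1,1,1,1]
  linear:
    - [0,0,0]
    - [0,0,0]
    - [0,0,0]
    - [0,0,0]
    - [0,0,0]
  turn: [0,0,0,0,0]

```text
t: 4.65
eef_pos: [564.8, -306.2, 23.0]
tcp_rot: [1.18, 1.57, -0.433]
ft_force: [0.5, 0.2, -0.4]
opening: 0.635
```

>>> carry_out:
  grip: [1,1,1,1,1]
  linear:
    - [0,0,0]
    - [0,0,0]
    - [0,0,0]
    - [0,0,0]
    - [0,0,0]
  turn: [0,0,0,0,0]

```text
t: 5.15
eef_pos: [564.7, -306.1, 22.6]
tcp_rot: [-2.889, 1.571, 1.781]
ft_force: [-1.1, -0.6, -0.1]
opening: 0.251
```

>>> carry_out:
  grip: [1,1,1,1,1]
  linear:
    - [0,0,0]
    - [-0.01,0,0]
    - [-0.02,0,0]
    - [-0.03,0,0]
    - [-0.02,0,0]
  turn: [0,0,0,0,0]

```text
t: 5.65
eef_pos: [565.1, -306.4, 64.6]
tcp_rot: [1.079, 1.569, -0.534]
ft_force: [-0.4, -1.4, -1.5]
opening: 0.251
```

```bash
python3 -c "
from h import *
S=[554.3,246.1,1.681]
g=tf(S,[(-342,0,70)])[0]; print(g)
plan(g,1.681)
print(env.state()['moment'])"
```

```text
[591.91341335 -93.82533171  70.        ]
turn deg about tool x 171.27 scaled 0.9515 shift scaled after turn [-0.011  -0.1     0.4167]
turn deg about tool x -8.73 scaled -0.0485 shift scaled after turn [-0.011   0.1    -0.4167]
now [-0.011   0.0356 -0.4271] tcp [ 565.1 -306.4   64.6] Rx [ 0.001 -0.001 -1.   ] Ry [ 0.999 -0.042  0.001] Rz [-0.042 -0.999  0.001] j6 -0.558 F [-0.42 -1.4  -1.52] open 0.251 t 5.65
[-0.13359276  0.09914216 -0.02216412]
```

>>> carry_out:
  grip: [1,1,1,1,1]
  linear:
    - [-0.005,0,-0.01]
    - [-0.005,0,-0.02]
    - [0,0.01,-0.03]
    - [0,0.02,-0.04]
    - [0,0.02,-0.05]
  turn: [-0.01,-0.01,-0.01,-0.01,-0.0085]

```text
t: 6.15
eef_pos: [586.8, -228.3, 67.2]
tcp_rot: [-2.382, 1.57, 2.443]
ft_force: [0.4, 0.0, -1.0]
opening: 0.254
```

>>> carry_out:
  grip: [1,1,1,1,1]
  linear:
    - [0,0.015,-0.06]
    - [0,0.015,-0.06]
    - [0,0.01,-0.06]
    - [0,0.005,-0.05]
    - [0,0,-0.02]
  turn: [0,0,0,0,0]

```text
t: 6.65
eef_pos: [594.8, -99.8, 67.2]
tcp_rot: [-2.191, 1.569, 2.636]
ft_force: [0.1, -0.5, -0.9]
opening: 0.249
```

>>> carry_out:
  grip: [1,1]
  linear:
    - [0,0,0]
    - [0,0,0]
  turn: [0,0]

```text
t: 6.85
eef_pos: [595.3, -103.3, 67.5]
tcp_rot: [0.926, 1.571, -0.533]
ft_force: [0.6, -0.9, -1.6]
opening: 0.252
```

```bash
python3 -c "
from h import *
S=[554.3,246.1,1.681]
g=tf(S,[(-342,0,70)])[0]; print(g)
plan(g,1.681)
a=cams.read_camera('top'); cv2.imwrite('pics/t2raw.png',a)
cv2.imwrite('pics/t2.png',cv2.resize(a[165:240,200:330],None,fx=6,fy=6,interpolation=cv2.INTER_CUBIC))
b=cams.read_camera('scene'); cv2.imwrite('pics/s2raw.png',b)
cv2.imwrite('pics/s2.png',cv2.resize(b[150:290,180:380],None,fx=4,fy=4,interpolation=cv2.INTER_CUBIC))"
```

```text
[591.91341335 -93.82533171  70.        ]
turn deg about tool x -179.96 scaled -0.9998 shift scaled after turn [-0.005   0.0046  0.0197]
turn deg about tool x 0.04 scaled 0.0002 shift scaled after turn [-0.005  -0.0046 -0.0197]
now [-0.005  -0.0046 -0.0197] tcp [ 595.3 -103.3   67.5] Rx [ 0. -0. -1.] Ry [0.994 0.111 0.   ] Rz [ 0.111 -0.994  0.   ] j6 -0.392 F [ 0.56 -0.93 -1.65] open 0.252 t 6.85
```

View pics/t2.png

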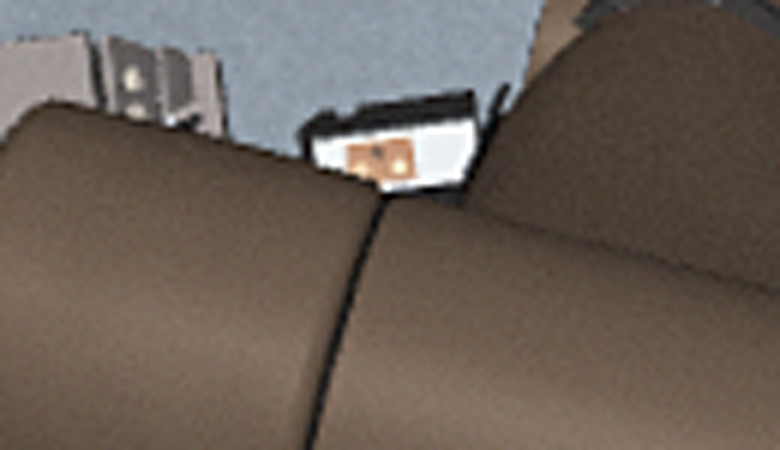

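View pics/s2.png

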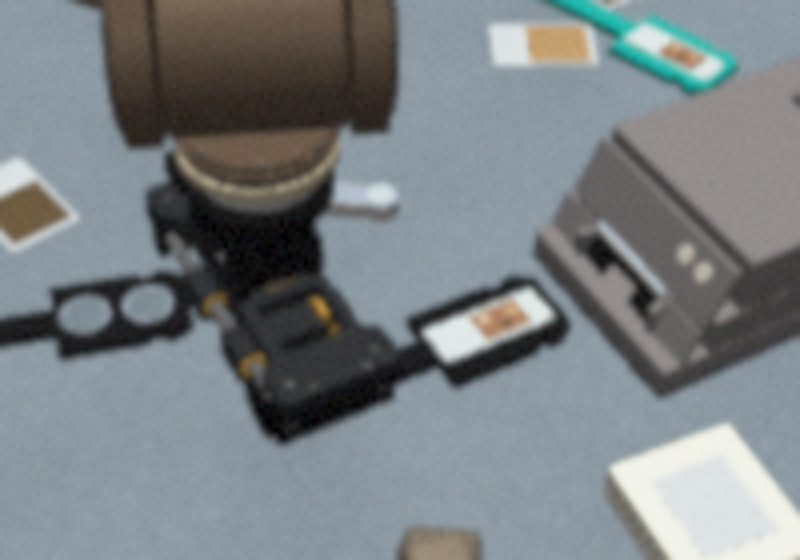

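Run:
```python
from h import *
S=[554.3,246.1,1.681]
pts=[(-120,-75,34),(-120,75,34),(120,-75,105),(-105,-36,34),(-105,36,34),(-95,0,56)]
print("scene scanner",((proj("scene",tf(S,pts))-[180,150])*4+2).round().tolist())
p,R,s=tool(); y=1.681
o=[p[0]+151.7*np.cos(y),p[1]+151.7*np.sin(y),y]; z0=p[2]-22.6
L=[(-45,-30,8),(-45,30,8),(45,-22,8),(45,22,8),(33,-30,8),(33,30,8),(38,-13,8),(38,13,8),(-38,-13,8),(-38,13,8)]
for n,of,k in(("scene",(180,150),4),("top",(200,165),6)):
    print(n,((proj(n,tf(o,L,z0))-of)*k+k/2).round().tolist())
```

```text
scene scanner [[661.0, 375.0], [532.0, 229.0], [977.0, 170.0], [644.0, 326.0], [582.0, 257.0], [629.0, 262.0]]
scene [[454.0, 382.0], [406.0, 318.0], [571.0, 322.0], [533.0, 278.0], [562.0, 337.0], [511.0, 276.0], [554.0, 316.0], [532.0, 290.0], [450.0, 359.0], [429.0, 332.0]]
top [[475.0, 91.0], [491.0, 208.0], [298.0, 131.0], [309.0, 217.0], [320.0, 112.0], [335.0, 230.0], [314.0, 147.0], [321.0, 197.0], [466.0, 126.0], [473.0, 177.0]]
```

Run:
```python
from h import *
a=cv2.imread('pics/s2raw.png'); k=10;of=(310,192)
c=cv2.resize(a[192:252,310:385],None,fx=k,fy=k,interpolation=cv2.INTER_CUBIC)
c=cv2.convertScaleAbs(c,alpha=1.6)
S=[554.3,246.1,1.681]
pts=tf(S,[(-120,-75,34),(-120,75,34),(-105,-36,34),(-105,36,34),(-95,-36,56),(-95,36,56),(-120,0,34),(-105,0,34)])
for q in (proj("scene",pts)-of)*k+k/2: cv2.circle(c,tuple(int(v) for v in q),3,(0,0,255),-1)
cv2.imwrite('pics/s3.png',c)
```

```text
(no output)
```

View pics/s3.png

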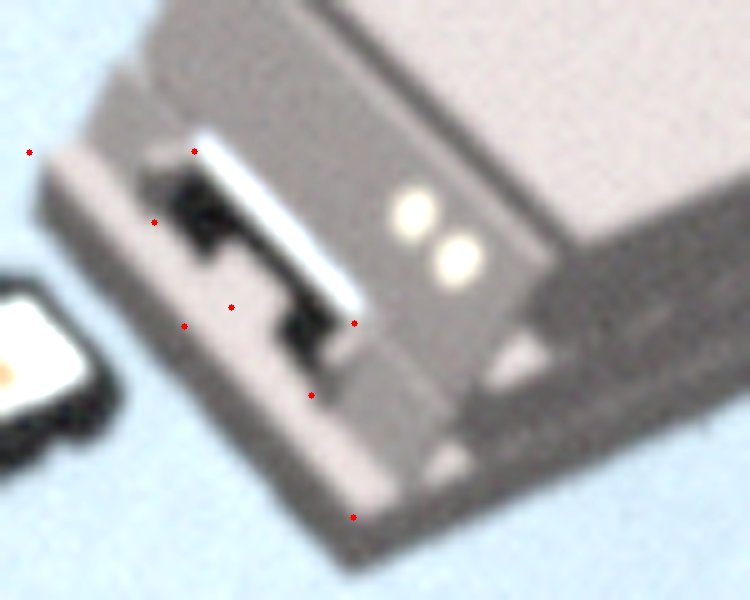

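Run:
```python
from h import *
S=[554.3,246.1,1.681]
pts=tf(S,[(-105,0,34),(-105,-14,34),(-105,14,34),(-105,-36,34),(-105,36,34),(-95,-36,56),(-95,36,56),(-120,-75,34),(-120,75,34)])
print(((proj("top",pts)-[145,165])*6+3+[0,240]).round(1).tolist())
a=cv2.imread('pics/top0.png'); k=16
c=cv2.resize(a[170:225,215:250],None,fx=k,fy=k,interpolation=cv2.INTER_CUBIC); c=cv2.convertScaleAbs(c,alpha=1.6)
for q in (proj("top",pts)-[215,170])*k+k/2: cv2.circle(c,tuple(int(v) for v in q),3,(0,0,255),-1)
c=c[80:680]
b=cv2.imread('pics/s2raw.png')
cv2.imwrite('pics/t3.png',c)
```

```text
[[536.4, 439.1], [533.1, 412.0], [539.7, 466.3], [527.9, 369.6], [544.9, 509.2], [503.2, 362.9], [520.2, 504.4], [548.2, 290.8], [584.1, 581.7]]
```

View pics/t3.png

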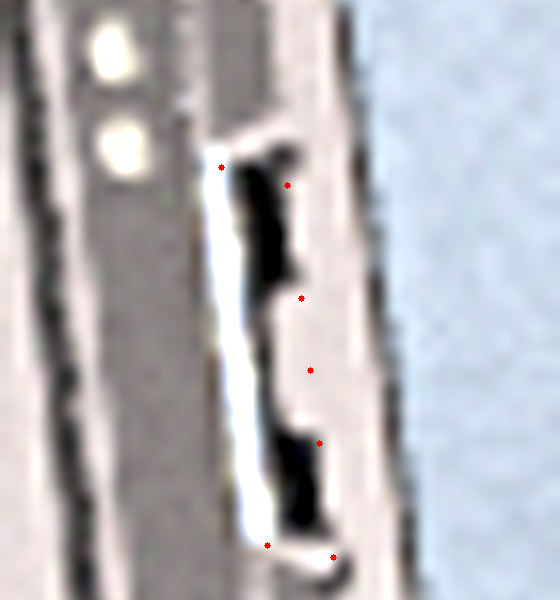

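The overlay shows the flap's cut-out, at rows 285–432, sitting about 2 mm further towards world +x than predicted. The scene view agrees, so I'm shifting the centreline.

```bash
python3 -c "
from h import *
S=[556.6,246.35,1.679]
g=tf(S,[(-345,0,58.6)])[0]; print(g)
plan(g,1.679)"
```

```text
[593.85746587 -96.63233371  58.6       ]
turn deg about tool x -179.92 scaled -0.9996 shift scaled after turn [0.0178 0.0011 0.015 ]
turn deg about tool x 0.08 scaled 0.0004 shift scaled after turn [ 0.0178 -0.0011 -0.015 ]
now [ 0.0178 -0.001  -0.015 ] tcp [ 595.2 -104.    67.5] Rx [ 0. -0. -1.] Ry [0.994 0.109 0.   ] Rz [ 0.109 -0.994  0.   ] j6 -0.392 F [0.23 0.31 0.19] open 0.251 t 6.95
```

>>> carry_out:
  grip: [1,1,1,1,1]
  linear:
    - [0.008,-0.001,-0.005]
    - [0.0098,0,-0.01]
    - [0,0,0]
    - [0,0,0]
    - [0,0,0]
  turn: [0.0004,0,0,0,0]

```text
t: 7.45
eef_pos: [593.9, -95.8, 58.7]
tcp_rot: [1.885, 1.571, 0.423]
ft_force: [-0.1, 0.6, -0.5]
opening: 0.25
```

```bash
cat >> h.py <<'E'
S=[556.6,246.35,1.679]
def rep():
    p,R,s=tool(); c,sn=np.cos(S[2]),np.sin(S[2]); d=p-[S[0],S[1],0]; F=s["ft_force"]
    print("nose past mouth",round(c*d[0]+sn*d[1]+105+196.7,1),"y",round(-sn*d[0]+c*d[1],2),"under z",round(p[2]-22.6,1),
     "yaw err",round(np.arctan2(R[1,1],R[0,1])+np.pi/2-S[2],4),"Fx',Fy',Fz",(c*F[0]+sn*F[1]).round(1),(-sn*F[0]+c*F[1]).round(1),F[2].round(1),"M",s["moment"].round(2),"open",round(s["opening"],3),"t",round(s["t"],2))
E
python3 -c "
from h import *
rep()"
```

```text
nose past mouth -42.5 y -0.15 under z 36.1 yaw err 0.0007 Fx',Fy',Fz 0.6 0.0 -0.5 M [-0.21  0.03  0.06] open 0.25 t 7.45
```

>>> carry_out:
  grip: [1,1,1,1,1]
  linear:
    - [0,0,-0.012]
    - [0,0,-0.016]
    - [0,0,-0.016]
    - [0,0,-0.014]
    - [0,0,-0.01]
  turn: [0,0,0,0,0]

```text
t: 7.95
eef_pos: [590.0, -61.0, 58.8]
tcp_rot: [2.76, 1.571, 1.298]
ft_force: [-0.4, -0.1, -0.6]
opening: 0.248
```

>>> carry_out:
  grip: [1,1,1,1,1]
  linear:
    - [0,0,-0.006]
    - [0,0,-0.006]
    - [0,0,-0.006]
    - [0,0,-0.006]
    - [0,0,-0.006]
  turn: [0,0,0,0,0]

```text
t: 8.45
eef_pos: [588.6, -47.0, 58.7]
tcp_rot: [0.882, 1.57, -0.58]
ft_force: [0.4, -1.0, -1.0]
opening: 0.25
```

```bash
python3 -c "
from h import *
rep()
b=cams.read_camera('scene');rep()
cv2.imwrite('pics/s4.png',cv2.resize(b[170:270,240:380],None,fx=5,fy=5,interpolation=cv2.INTER_CUBIC))"
```

```text
nose past mouth 6.6 y -0.11 under z 36.1 yaw err 0.0007 Fx',Fy',Fz -1.0 -0.3 -1.0 M [-0.63 -0.03  0.04] open 0.25 t 8.45
nose past mouth 6.9 y -0.07 under z 36.1 yaw err 0.0008 Fx',Fy',Fz -0.5 -0.1 -0.8 M [-0.52 -0.05 -0.13] open 0.247 t 8.5
```

View pics/s4.png

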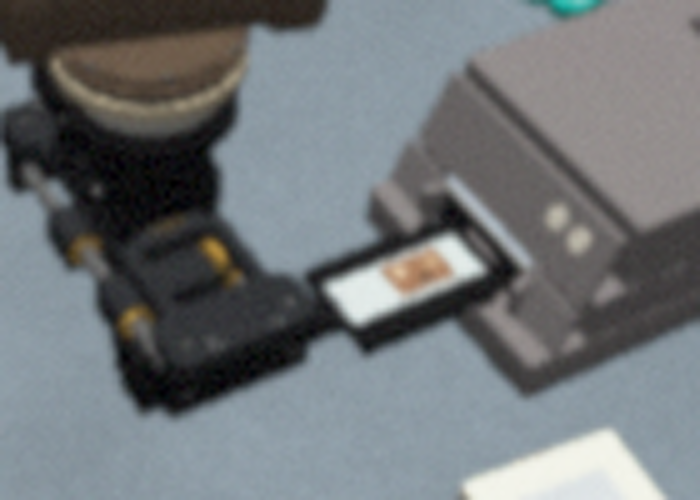

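The nose is in the slot, centred between the cheeks at about (490,250), and the flap is starting to open with only small forces. I'll continue.

>>> carry_out:
  grip: [1,1,1,1,1]
  linear:
    - [0,0,-0.006]
    - [0,0,-0.006]
    - [0,0,-0.006]
    - [0,0,-0.006]
    - [0,0,-0.006]
  turn: [0,0,0,0,0]

```text
t: 9.0
eef_pos: [586.9, -32.0, 58.8]
tcp_rot: [1.132, 1.571, -0.33]
ft_force: [0.3, -3.4, -1.3]
opening: 0.247
```

```bash
python3 -c "
from h import *
rep()"
```

```text
nose past mouth 21.7 y -0.09 under z 36.2 yaw err 0.0007 Fx',Fy',Fz -3.4 0.1 -1.3 M [-0.99 -0.08 -0.02] open 0.247 t 9.0
```

>>> carry_out:
  grip: [1,1,1,1,1]
  linear:
    - [0,0,-0.006]
    - [0,0,-0.006]
    - [0,0,-0.006]
    - [0,0,-0.006]
    - [0,0,0]
  turn: [0,0,0,0,0]

```text
t: 9.5
eef_pos: [585.2, -19.5, 58.6]
tcp_rot: [-2.213, 1.57, 2.609]
ft_force: [-0.9, 2.2, -2.8]
opening: 0.245
```

```bash
python3 -c "
from h import *
rep()"
```

```text
nose past mouth 34.3 y 0.29 under z 36.0 yaw err 0.0012 Fx',Fy',Fz 2.3 0.6 -2.8 M [-0.28  0.13  0.14] open 0.245 t 9.5
```

>>> carry_out:
  grip: [1,1,1,1,1]
  linear:
    - [0.0005,0,-0.006]
    - [0.0005,0,-0.006]
    - [0.0005,0,-0.006]
    - [0,0,-0.006]
    - [0,0,-0.004]
  turn: [0,0,0,0,0]

```text
t: 10.0
eef_pos: [584.2, -6.0, 58.1]
tcp_rot: [1.771, 1.57, 0.309]
ft_force: [-0.4, -2.6, 0.3]
opening: 0.253
```

```bash
python3 -c "
from h import *
rep()"
```

```text
nose past mouth 47.9 y -0.2 under z 35.5 yaw err 0.0005 Fx',Fy',Fz -2.5 0.6 0.3 M [-0.66  0.16  0.09] open 0.253 t 10.0
```

>>> carry_out:
  grip: [1,1,1,1,1]
  linear:
    - [0,0,-0.006]
    - [0,0,-0.006]
    - [0,0,-0.006]
    - [0,0,-0.006]
    - [0,0,-0.004]
  turn: [0,0,0,0,0]

```text
t: 10.5
eef_pos: [582.4, 7.9, 57.9]
tcp_rot: [-1.931, 1.571, 2.891]
ft_force: [-2.1, -4.3, -0.0]
opening: 0.248
```

```bash
python3 -c "
from h import *
rep()"
```

```text
nose past mouth 61.9 y 0.12 under z 35.3 yaw err 0.0009 Fx',Fy',Fz -4.0 2.5 -0.0 M [-0.68  0.31  0.23] open 0.248 t 10.5
```

>>> carry_out:
  grip: [1,1,1,1,1]
  linear:
    - [0,-0.0014,-0.004]
    - [0,0,-0.006]
    - [0,0,-0.006]
    - [0,0,-0.006]
    - [0,0,-0.004]
  turn: [-0.001,0,0,0,0]

```text
t: 11.0
eef_pos: [580.4, 20.9, 58.0]
tcp_rot: [2.149, 1.571, 0.69]
ft_force: [0.3, -1.7, -0.1]
opening: 0.253
```

```bash
python3 -c "
from h import *
rep()"
```

```text
nose past mouth 75.0 y 0.65 under z 35.4 yaw err 0.0038 Fx',Fy',Fz -1.7 -0.1 -0.1 M [-0.48 -0.01 -0.01] open 0.253 t 11.0
```

>>> carry_out:
  grip: [1,1,1,1,1]
  linear:
    - [0.0006,0,-0.006]
    - [0.0006,0,-0.006]
    - [0,0,-0.006]
    - [0,0,-0.006]
    - [0,0,-0.004]
  turn: [0,0,0,0,0]

```text
t: 11.5
eef_pos: [578.8, 34.7, 57.4]
tcp_rot: [2.069, 1.571, 0.611]
ft_force: [-0.4, -2.6, 1.5]
opening: 0.254
```

```bash
python3 -c "
from h import *
rep()"
```

```text
nose past mouth 88.9 y 0.75 under z 34.8 yaw err 0.0039 Fx',Fy',Fz -2.5 0.7 1.5 M [-0.29  0.01  0.  ] open 0.254 t 11.5
```

>>> carry_out:
  grip: [1,1,1,1,1]
  linear:
    - [0,0,-0.004]
    - [0,0,-0.004]
    - [0,0,-0.004]
    - [0,0,-0.004]
    - [0,0,-0.004]
  turn: [0,0,0,0,0]

```text
t: 12.0
eef_pos: [577.7, 44.5, 57.4]
tcp_rot: [2.842, 1.571, 1.383]
ft_force: [0.6, -3.6, 2.2]
opening: 0.253
```

```bash
python3 -c "
from h import *
rep()"
```

```text
nose past mouth 98.8 y 0.84 under z 34.8 yaw err 0.0038 Fx',Fy',Fz -3.7 -0.2 2.2 M [-0.27  0.05 -0.03] open 0.253 t 12.0
```

>>> carry_out:
  grip: [1,1,1,1,1]
  linear:
    - [0,0,-0.003]
    - [0,0,-0.003]
    - [0,0,-0.003]
    - [0,0,-0.003]
    - [0,0,-0.003]
  turn: [0,0,0,0,0]

```text
t: 12.5
eef_pos: [576.9, 51.9, 57.4]
tcp_rot: [2.373, 1.571, 0.914]
ft_force: [-0.4, -4.5, 1.6]
opening: 0.25
```

>>> carry_out:
  grip: [1,1,1]
  linear:
    - [0,0,-0.003]
    - [0,0,-0.003]
    - [0,0,-0.003]
  turn: [0,0,0]

```text
t: 12.8
eef_pos: [576.3, 56.4, 57.4]
tcp_rot: [3.09, 1.571, 1.632]
ft_force: [0.0, -3.4, 0.2]
opening: 0.254
```

>>> carry_out:
  grip: [1,1,1]
  linear:
    - [0,0,-0.003]
    - [0,0,-0.003]
    - [0,0,-0.003]
  turn: [0,0,0]

```text
t: 13.1
eef_pos: [575.8, 60.9, 57.4]
tcp_rot: [2.903, 1.571, 1.444]
ft_force: [0.1, -3.8, 1.0]
opening: 0.251
```

```bash
python3 -c "
from h import *
rep()"
```

```text
nose past mouth 115.3 y 0.91 under z 34.8 yaw err 0.0039 Fx',Fy',Fz -3.8 0.3 1.0 M [-0.3   0.01  0.01] open 0.251 t 13.1
```

>>> carry_out:
  grip: [1,1]
  linear:
    - [0,0,-0.0025]
    - [0,0,-0.0025]
  turn: [0,0]

```text
t: 13.3
eef_pos: [575.6, 63.4, 57.4]
tcp_rot: [2.573, 1.571, 1.114]
ft_force: [0.7, -3.5, 1.7]
opening: 0.251
```

>>> carry_out:
  grip: [1,1]
  linear:
    - [0,0,-0.0025]
    - [0,0,-0.0025]
  turn: [0,0]

```text
t: 13.5
eef_pos: [575.3, 65.9, 57.4]
tcp_rot: [2.716, 1.571, 1.257]
ft_force: [0.8, -3.1, 2.2]
opening: 0.252
```

>>> carry_out:
  grip: [1,1]
  linear:
    - [0,0,-0.0025]
    - [0,0,-0.0025]
  turn: [0,0]

```text
t: 13.7
eef_pos: [575.0, 68.4, 57.4]
tcp_rot: [2.854, 1.571, 1.395]
ft_force: [1.2, -1.4, 1.4]
opening: 0.254
```

>>> carry_out:
  grip: [1,1]
  linear:
    - [0,0,-0.0025]
    - [0,0,-0.0025]
  turn: [0,0]

```text
t: 13.9
eef_pos: [574.7, 70.9, 57.4]
tcp_rot: [-2.999, 1.571, 1.826]
ft_force: [-0.5, -3.3, 2.8]
opening: 0.256
```

>>> carry_out:
  grip: [1,1]
  linear:
    - [0,0,-0.0025]
    - [0,0,-0.0025]
  turn: [0,0]

```text
t: 14.1
eef_pos: [574.6, 73.1, 57.5]
tcp_rot: [0.931, 1.57, -0.528]
ft_force: [0.8, -5.1, 2.2]
opening: 0.251
```

>>> carry_out:
  grip: [1,1]
  linear:
    - [0,0,-0.0025]
    - [0,0,-0.0025]
  turn: [0,0]

```text
t: 14.3
eef_pos: [574.3, 75.5, 57.5]
tcp_rot: [0.897, 1.57, -0.562]
ft_force: [0.2, -4.7, 2.2]
opening: 0.253
```

>>> carry_out:
  grip: [1,1]
  linear:
    - [0,0,-0.0025]
    - [0,0,-0.0025]
  turn: [0,0]

```text
t: 14.5
eef_pos: [573.9, 78.3, 57.4]
tcp_rot: [2.782, 1.571, 1.323]
ft_force: [0.2, -1.7, 1.8]
opening: 0.248
```

```bash
python3 -c "
from h import *
rep()"
```

```text
nose past mouth 132.8 y 0.95 under z 34.8 yaw err 0.0037 Fx',Fy',Fz -1.8 -0.0 1.8 M [-0.18 -0.02  0.06] open 0.248 t 14.5
```

>>> carry_out:
  grip: [1,1]
  linear:
    - [0,0,-0.002]
    - [0,0,-0.002]
  turn: [0,0]

```text
t: 14.7
eef_pos: [573.7, 80.3, 57.4]
tcp_rot: [2.75, 1.571, 1.291]
ft_force: [0.2, -2.5, 3.2]
opening: 0.249
```

>>> carry_out:
  grip: [1,1]
  linear:
    - [0,0,-0.002]
    - [0,0,-0.002]
  turn: [0,0]

```text
t: 14.9
eef_pos: [573.4, 82.2, 57.4]
tcp_rot: [-2.872, 1.571, 1.952]
ft_force: [1.4, -2.6, 2.4]
opening: 0.25
```

>>> carry_out:
  grip: [1]
  linear:
    - [0,0,-0.002]
  turn: [0]

```text
t: 15.0
eef_pos: [573.3, 83.2, 57.4]
tcp_rot: [2.883, 1.571, 1.425]
ft_force: [0.3, -2.5, 1.5]
opening: 0.252
```

>>> carry_out:
  grip: [1]
  linear:
    - [0,0,-0.002]
  turn: [0]

```text
t: 15.1
eef_pos: [573.2, 84.2, 57.4]
tcp_rot: [2.552, 1.571, 1.093]
ft_force: [-0.2, -3.0, 2.3]
opening: 0.252
```

>>> carry_out:
  grip: [1]
  linear:
    - [0,0,-0.0016]
  turn: [0]

```text
t: 15.2
eef_pos: [573.1, 85.0, 57.4]
tcp_rot: [2.37, 1.571, 0.911]
ft_force: [0.5, -3.1, 2.5]
opening: 0.249
```

>>> carry_out:
  grip: [1]
  linear:
    - [0,0,-0.0016]
  turn: [0]

```text
t: 15.3
eef_pos: [573.0, 85.8, 57.4]
tcp_rot: [3.129, 1.571, 1.67]
ft_force: [0.3, -2.3, 1.4]
opening: 0.247
```

>>> carry_out:
  grip: [1]
  linear:
    - [0,0,-0.0016]
  turn: [0]

```text
t: 15.4
eef_pos: [573.0, 86.5, 57.4]
tcp_rot: [1.796, 1.571, 0.338]
ft_force: [1.3, -3.7, 2.8]
opening: 0.252
```

>>> carry_out:
  grip: [1]
  linear:
    - [0,0,-0.0016]
  turn: [0]

```text
t: 15.5
eef_pos: [572.9, 87.3, 57.4]
tcp_rot: [0.847, 1.571, -0.611]
ft_force: [-0.5, -3.8, 2.2]
opening: 0.255
```

>>> carry_out:
  grip: [1]
  linear:
    - [0,0,-0.0014]
  turn: [0]

```text
t: 15.6
eef_pos: [572.8, 87.9, 57.4]
tcp_rot: [0.52, 1.571, -0.939]
ft_force: [0.5, -4.3, 1.3]
opening: 0.25
```

>>> carry_out:
  grip: [1]
  linear:
    - [0,0,-0.0014]
  turn: [0]

```text
t: 15.7
eef_pos: [572.7, 88.6, 57.4]
tcp_rot: [1.074, 1.571, -0.384]
ft_force: [0.7, -4.1, 1.8]
opening: 0.25
```

>>> carry_out:
  grip: [1]
  linear:
    - [0,0,-0.0014]
  turn: [0]

```text
t: 15.8
eef_pos: [572.7, 89.3, 57.4]
tcp_rot: [0.881, 1.571, -0.578]
ft_force: [-0.3, -5.6, 1.8]
opening: 0.25
```

```bash
python3 -c "
from h import *
rep()"
```

```text
nose past mouth 143.8 y 0.98 under z 34.8 yaw err 0.0039 Fx',Fy',Fz -5.5 0.9 1.8 M [-0.72 -0.02  0.04] open 0.25 t 15.8
```

>>> carry_out:
  grip: [1]
  linear:
    - [0,0,-0.001]
  turn: [0]

```text
t: 15.9
eef_pos: [572.7, 89.7, 57.4]
tcp_rot: [0.543, 1.57, -0.916]
ft_force: [0.3, -6.3, 1.9]
opening: 0.253
```

>>> carry_out:
  grip: [1]
  linear:
    - [0,0,-0.001]
  turn: [0]

```text
t: 16.0
eef_pos: [572.6, 90.1, 57.4]
tcp_rot: [0.445, 1.57, -1.013]
ft_force: [-0.1, -6.7, 2.4]
opening: 0.258
```

>>> carry_out:
  grip: [1]
  linear:
    - [0,0,-0.001]
  turn: [0]

```text
t: 16.1
eef_pos: [572.6, 90.6, 57.4]
tcp_rot: [0.331, 1.57, -1.127]
ft_force: [0.5, -7.6, 2.6]
opening: 0.25
```

```bash
python3 -c "
from h import *
rep()"
```

```text
nose past mouth 145.1 y 0.96 under z 34.8 yaw err 0.004 Fx',Fy',Fz -7.6 0.3 2.6 M [-0.92  0.    0.05] open 0.25 t 16.1
```

>>> carry_out:
  grip: [1]
  linear:
    - [0,0,-0.0008]
  turn: [0]

```text
t: 16.2
eef_pos: [572.6, 90.9, 57.5]
tcp_rot: [0.465, 1.57, -0.993]
ft_force: [0.6, -8.1, 2.7]
opening: 0.253
```

>>> carry_out:
  grip: [1]
  linear:
    - [0,0,-0.0008]
  turn: [0]

```text
t: 16.3
eef_pos: [572.5, 91.2, 57.4]
tcp_rot: [0.402, 1.57, -1.057]
ft_force: [0.2, -7.3, 2.8]
opening: 0.249
```

```bash
python3 -c "
from h import *
rep()"
```

```text
nose past mouth 145.8 y 0.94 under z 34.8 yaw err 0.004 Fx',Fy',Fz -7.3 0.6 2.8 M [-1.14  0.03  0.06] open 0.249 t 16.3
```

>>> carry_out:
  grip: [1]
  linear:
    - [0,0,-0.0008]
  turn: [0]

```text
t: 16.4
eef_pos: [572.5, 91.5, 57.4]
tcp_rot: [0.19, 1.57, -1.269]
ft_force: [1.0, -11.7, 3.3]
opening: 0.253
```

>>> carry_out:
  grip: [1]
  linear:
    - [0,0,-0.0008]
  turn: [0]

```text
t: 16.5
eef_pos: [572.5, 91.6, 57.5]
tcp_rot: [0.178, 1.57, -1.28]
ft_force: [1.2, -14.2, 2.9]
opening: 0.251
```

>>> carry_out:
  grip: [1]
  linear:
    - [0,0,0]
  turn: [0]

```text
t: 16.6
eef_pos: [572.5, 91.6, 57.5]
tcp_rot: [0.168, 1.57, -1.291]
ft_force: [0.9, -11.1, 2.6]
opening: 0.25
```

The stop was felt at 14 N, which puts the nose past the click. I'll ease back onto the catches and read the force.

>>> carry_out:
  grip: [1,1,1,1]
  linear:
    - [0,0,0.002]
    - [0,0,0.002]
    - [0,0,0.0015]
    - [0,0,0]
  turn: [0,0,0,0]

```text
t: 17.0
eef_pos: [572.6, 89.6, 57.4]
tcp_rot: [0.813, 1.571, -0.646]
ft_force: [-0.0, -4.9, 1.4]
opening: 0.256
```

>>> carry_out:
  grip: [1,1]
  linear:
    - [0,0,0.0015]
    - [0,0,0]
  turn: [0,0]

```text
t: 17.2
eef_pos: [572.7, 89.0, 57.4]
tcp_rot: [2.853, 1.571, 1.395]
ft_force: [-0.2, -3.9, 2.0]
opening: 0.249
```

```bash
python3 -c "
from h import *
rep()"
```

```text
nose past mouth 143.6 y 1.01 under z 34.8 yaw err 0.004 Fx',Fy',Fz -3.8 0.6 2.0 M [-0.44 -0.01  0.1 ] open 0.249 t 17.2
```

>>> carry_out:
  grip: [1,1]
  linear:
    - [0,0,0.0015]
    - [0,0,0]
  turn: [0,0]

```text
t: 17.4
eef_pos: [572.6, 88.7, 57.3]
tcp_rot: [-2.952, 1.57, 1.873]
ft_force: [0.2, 1.7, 0.3]
opening: 0.25
```

>>> carry_out:
  grip: [1,1]
  linear:
    - [0,0,0.001]
    - [0,0,0]
  turn: [0,0]

```text
t: 17.6
eef_pos: [572.6, 88.5, 57.3]
tcp_rot: [-2.971, 1.57, 1.853]
ft_force: [-0.4, 6.6, 0.3]
opening: 0.251
```

The pull test shows +6.6 N with almost no movement, so the catches hold. I'll relax and open.

>>> carry_out:
  grip: [1,0.2,-0.3,-0.3,-0.3]
  linear:
    - [0,0,-0.0013]
    - [0,0,0]
    - [0,0,0]
    - [0,0,0]
    - [0,0,0]
  turn: [0,0,0,0,0]

```text
t: 18.1
eef_pos: [572.8, 88.3, 57.4]
tcp_rot: [-2.644, 1.571, 2.181]
ft_force: [-0.3, 0.2, 0.1]
opening: 0.525
```

>>> carry_out:
  grip: [-0.3,-0.3,-0.3,-0.3,-0.3]
  linear:
    - [0,0,0]
    - [0,0,0]
    - [0,0,0]
    - [-0.01,0,0]
    - [-0.02,0,0]
  turn: [0,0,0,0,0]

```text
t: 18.6
eef_pos: [572.5, 88.4, 72.4]
tcp_rot: [-1.713, 1.57, 3.112]
ft_force: [-0.0, 0.0, 0.1]
opening: 0.652
```

>>> carry_out:
  grip: [-0.3,-0.3,-0.3,-0.3,-0.3]
  linear:
    - [-0.05,0,0]
    - [-0.08,0,0]
    - [-0.08,0,0.02]
    - [-0.08,0,0.05]
    - [-0.04,0,0.08]
  turn: [0,0,0,0,0]

```text
t: 19.1
eef_pos: [581.7, 14.3, 242.0]
tcp_rot: [1.43, 1.566, -0.026]
ft_force: [0.8, -0.4, 0.6]
opening: 0.651
```

>>> carry_out:
  grip: [-0.3,-0.3,-0.3,-0.3,-0.3]
  linear:
    - [0,0,0.09]
    - [0,0,0.09]
    - [0,0,0.09]
    - [0,0,0.05]
    - [0,0,0]
  turn: [0,0,0,0,0]

```text
t: 19.6
eef_pos: [599.0, -148.2, 238.0]
tcp_rot: [0.824, 1.57, -0.638]
ft_force: [0.1, 0.1, 0.7]
opening: 0.648
```

```bash
python3 -c "
from h import *
rep()
b=cams.read_camera('scene');t=cams.read_camera('top')
f=lambda a,k:cv2.resize(a,None,fx=k,fy=k,interpolation=cv2.INTER_CUBIC)
x=f(b[165:255,270:370],6); y=f(t[30:390,100:500],.0+0.55)
cv2.imwrite('pics/s5.png',x);cv2.imwrite('pics/t5.png',t)
a=proj('scene',tf(S,[(-105+143.6-196,1,34+38)])); print(a)"
```

```text
nose past mouth -95.1 y 0.48 under z 215.4 yaw err 0.0005 Fx',Fy',Fz 0.1 -0.1 0.7 M [-0.08  0.03  0.03] open 0.648 t 19.6
[[317.39071265 219.06668138]]
```

View pics/s5.png

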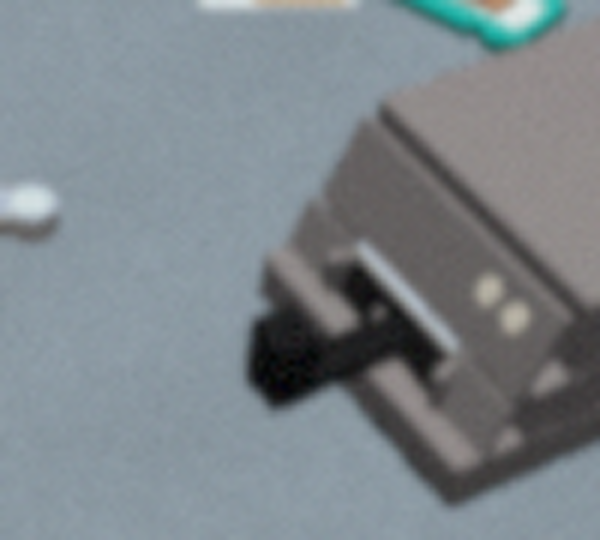

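The tongue and grip stick out at about (290,360). The flap looks shut over the tongue, with both black legs down, and no part of the plate is showing. I'm handing the job in.

```bash
python3 -c "
from h import *
print(env.job_done())"
```

```text
the job is handed in; nothing more can be done
None
```

I loaded the glass-slide carrier into the scanner and handed the job in after about 20 s of the 51 s allowed. The hand-in reports no verdict.

**What I did:** I gripped the carrier by its upright grip, lifted it, lined it up and slid it nose first through the flap. The nose passed a bump at about 127–130 mm. The buffer began pressing back at about 141 mm, and the rigid stop came at about 146 mm. The highest force I read was about 14 N, against the 25 N limit.

**Last checks:**
- **Catches:** I did not see a clear click in the force readings. Reaching the stop puts the click at about 143.6 mm. A gentle pull back then met 6.6 N with almost no movement, so the catches hold.
- **After release:** The last picture shows the flap shut over the tongue, with only the tongue and grip sticking out. The grip is within about 1 pixel of where a caught carrier should be.
- **Alignment:** My first centreline from the scanner's corners disagreed with the flap's cut-out by about 2 mm. I used the cut-out, then moved about 0.7 mm back when a side force of 2.5 N built up; it went away.
- **Not measured:** I could not read the catch, buffer and flap joints directly. I did not measure the other carrier or the bystanders afterwards, but I planned the path clear of them and felt no contact.

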